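# Turn the grooved marver over onto the heat board

### The job

The black graphite marver plate lies grooved face down on the bench in front of the pale heat board. With the fingertips, push it flat up against the near edge of the board, tip it up against that edge and let it turn over onto the board, then push it on until the whole plate lies flat on the board with its grooves up. Do not lift or carry it (graphite chips), leave the torch, cup and jar alone, and finish clear of everything.

Things in the scene. Friction and masses are not known exactly. Their poses are not given: they have to be found in the camera images.
- marver: Loose plate of plain dark graphite, 70 mm (own x) by 90 (own y) by 10 thick (own z), about 0.105 kg, square edges. Origin: its centre. Three grooves, up to 18 mm wide and 4 deep, run along y in its -z face; the +z face is plain. At the start it lies plain face up (z up) on the bench, its x axis within 0.4 rad of the board's x; once turned over, z points down.
- board: Pale heat board, 200 mm (own x) by 260 (own y) by 13 high, fixed to the bench (flat, z = 0). Origin: middle of its near edge (the 260 mm edge that faces the marver), at bench level; x points from that edge across it (x 0 to 0.2, y -0.13 to 0.13), z up. Its near side is upright and square: the marver stops against it. Graphite slides easily on it (friction about 0.2; on the bench about 0.6).
- torch: Bench torch (off), fixed to the bench to the right of the marver: steel foot 75 by 60 mm, bracket, finned barrel tilted up along own x to about 160 mm high, 200 mm long overall, taps out to 42 mm either side. Origin: the centre of the foot, at bench level. Not to be touched.
- cup: Loose open steel cup, 72 mm across, 85 mm high, wire handle at own +y out to 61 mm from its axis, standing to the left of the work. Origin: centre of its underside.
- jar: Loose closed glass jar, 56 mm across, 75 mm high, standing to the left of the work. Origin: centre of its underside.
Things that resemble listed ones, but are neither listed nor needed, are in the scene too. What is meant by the marver is not turquoise, and is the larger of those in its own colour.

How it is judged (in metres and radians):
On the way, in this order (a step that is already met when the one before it is completed fails the run):
1. the marver lies flat, plain face up, pushed up against the board's near edge (angle between marver's own z axis and vertical below 0.15 rad and x of marver in the frame of board between -0.043 and -0.03 m and angle between the x axis of marver and the x axis of board, either way round below 0.12 rad and z of marver in the frame of board between 0 and 0.01 m), for 0.05 s.
2. it has tipped up against that edge, its end still down at the edge (angle between marver's own z axis and vertical between 0.7 and 2.4 rad and x of marver in the frame of board between -0.045 and 0.03 m), for 0.02 s.
3. it has turned over (angle between marver's own z axis and vertical above 2.75 rad), for 0.1 s.
At the end, for the whole second after the job is handed in: The marver lies still and flat (within 0.1 rad) on top of the heat board, grooves up, wholly on the board: no corner hangs over an edge by more than about 2 mm (square to the board, its centre at least 34 mm in from the near and far edges and 43 mm from the sides; more if it lies askew) (angle between marver's own z axis and vertical above 3.04 rad and ((angle between the x axis of marver and the x axis of board, either way round below 0.06 rad and x of marver in the frame of board between 0.034 and 0.166 m and y of marver in the frame of board between -0.087 and 0.087 m) or (angle between the x axis of marver and the x axis of board, either way round below 0.2 rad and x of marver in the frame of board between 0.041 and 0.159 m and y of marver in the frame of board between -0.08 and 0.08 m) or (angle between the x axis of marver and the x axis of board, either way round below 0.4 rad and x of marver in the frame of board between 0.048 and 0.152 m and y of marver in the frame of board between -0.075 and 0.075 m) or (angle between the x axis of marver and the x axis of board, either way round below 1.6 rad and x of marver in the frame of board between 0.055 and 0.145 m and y of marver in the frame of board between -0.073 and 0.073 m)) and z of marver in the frame of board between 0.015 and 0.021 m and linear speed of marver below 0.01 m/s and angular speed of marver below 0.1 rad/s); the robot touches nothing.
It fails at once if the marver is lifted or carried: its centre rises more than 60 mm above the bench, more than 35 mm with the plain face still up, or more than 45 mm lying grooves up (height (world z) of marver above 0.06 m or (angle between marver's own z axis and vertical below 0.3 rad and height (world z) of marver above 0.035 m) or (angle between marver's own z axis and vertical above 2.84 rad and height (world z) of marver above 0.045 m)).
It fails at once if the torch is touched (contact force between any of the fingers, the arm, marver and torch above 1 N).
It fails at once if the cup is moved by more than 15 mm or tipped (distance of cup from where it was at the start of the episode above 0.015 m or angle between cup's own z axis and vertical above 0.2 rad).
It fails at once if the jar is moved by more than 15 mm or tipped (distance of jar from where it was at the start of the episode above 0.015 m or angle between jar's own z axis and vertical above 0.2 rad).
It also fails if it takes over 69 s, if anything falls off the work surface, if the arm or the gripper's body presses on something with over 40 N, if the wrist force passes 120 N, or if a joint passes its speed limit or range.

### The arm

A 7-joint arm with a two-finger parallel gripper is mounted at the origin on the work surface. World frame = base frame: x ahead of the robot, y to its left, z up, the work surface at z = 0. Lengths are in mm, angles in rad, forces in N, time in s.
With the tool pointing down it reaches from about 425 to 1025 mm from the base axis. Payload 3.6 kg.
Tool frame: the origin (TCP) lies midway between the tips of the shut fingers; the grasp point (between the pads) lies 19 mm behind it (r.tcp_to_grasp is the distance from the TCP to the grasp point, in mm); z points along the fingers, x is the direction in which the jaws open and shut, and the axes are right-handed (so a half turn about z gives the same grasp; the last joint's range is limited). The gripper opens to 85 mm and grips with 20 to 120 N. Pads are 22 mm wide; open, the fingers measure 114 mm over their backs; the gripper's body (76 mm by 85 mm) begins 54 mm behind the grasp point. The pads swing forward as they close: fully open they stand 13 mm farther back than shut.
Start: joints at [-0.093, 0.591, 0.048, 1.609, -0.033, 0.943, -0.034], TCP at [725.003, 0.003, 204.702] pointing down, gripper open.
Joint ranges: [-2.69, 2.69], [-0.47, 2.24], [-1.27, 1.36], [0.19, 2.51], [-1.53, 4.68], [0.08, 2.07], [-3.09, 3.09]. Speed limits (rad/s): [2.57, 2.57, 3.14, 3.14, 3.14, 3.14, 3.14].

### API

Orientations are given as a unit quaternion [x, y, z, w].
In Python, from rig import r, optics, sign_off, readout gives the robot as it stands. Calls block until the motion is done:
- r.goto(position, orientation): joint-space move of the TCP to a pose.
- r.move_l(position, attitude=None, max_speed=150, f_stop=None): straight line of the TCP; attitude=None keeps the orientation; max_speed is the mean speed in mm/s. With f_stop (N) it stops when the force on the tool has changed by that much, and returns True; else False.
- r.movej(angles): joint-space move.
- r.set_gripper(opening, grip_force=None): opening from 0.0 (shut) to 1.0 (fully open); grip_force is the grip in N (None keeps the last); returns when the fingers have stopped.
- r.pause(seconds).
- r.inverse_kinematics(position, orientation): joint angles nearest the present ones, or None.
- optics.snapshot(name): name is "scene" or "side" or "wrist"; returns a dict with "frame" (420x560x3 uint8, blue, green, red), "z_map" (420x560 float32, mm along the optical axis (not along the pixel's ray), 0 where there is no reading), "intrinsics" (3x3 intrinsics, pixels), "k1" (the pictures are not rectified: a ray, as slopes to the right and down, at radius r is drawn at 1 + k1 r^2 times it, then the intrinsics apply), "rvec" (rotation vector, rad) and "tvec" (3), from world to camera coordinates, as OpenCV has them; the wrist camera has in their place "mount" (4x4, takes a point from camera to tool coordinates, whose origin is the TCP and whose axes are the tool frame's). Camera axes: x right, y down, z forward; pixel columns grow to the right and rows downward; lengths in mm; the calibration is good to about 2 mm. A picture is of the moment at which its call begins: read the wrist's pose just before it.
A pose or a line that the arm cannot do raises r.Unreachable and nothing moves.
- sign_off(): hands the job in, once; it reports no verdict.
Trained networks look in a picture, given as the dict that the camera call returned (one of the last four; its "shot" number tells which), for a name from the list of things; names that differ only in an ending like _2 or _b are one class to them, and where a whole thing is asked for, a point or a joint stands for the part that bears it (a point fixed in the world has none). Each returns a list of dicts, best first, with "conf" (0 to 1); they miss things now and then, are a little off and sometimes report something else, mostly with a low value. They report only what shows in the picture. A call takes as long as a camera call. They do not tell look-alikes from the thing itself.
- optics.find_in(picture, name): "box" ([left, top, right, bottom] in pixels, round what is visible of it).
- optics.tip_of(picture, name): "at" ([row, column] in pixels: a listed point, or the origin of a listed thing).
Readings, each from a call of its own:
- readout.get_t(): time.
- readout.get_qpos(): joint angles.
- readout.get_joint_vel(): joint speeds.
- readout.get_joint_efforts(): joint torques, N m.
- readout.get_tcp_pos(): TCP position.
- readout.get_eef_rot(): TCP orientation.
- readout.get_contact_force(): force on the tool from outside, world axes, zero at the start.
- readout.get_wrist_torque(): the same for the moment, N m.
- readout.get_gripper_width(): opening from 0.0 (shut) to 1.0 (fully open).
Only numpy, scipy, OpenCV 4.12 (cv2) and the standard library are available. Lean on these libraries where they do the work, as an engineer would, in place of code of your own. Each camera call takes 0.05 s, during which the arm holds its last target.

## Working session

There is one attempt and no reset: what is moved stays moved. The work goes in short steps, each a Python script; the robot and the scene stay as the last script left them, time stands still between calls to the robot, and variables do not carry over. Pictures are saved under pics/ and viewed, and the job is handed in when it is done.

```bash
ls; mkdir -p pics; cat > h.py <<'E'
import numpy as np, cv2
from rig import r, optics, sign_off, readout
from scipy.spatial.transform import Rotation as R
def und(p,row,col):
    K=p["intrinsics"];k1=p["k1"]
    x=(np.asarray(col,float)-K[0,2])/K[0,0];y=(np.asarray(row,float)-K[1,2])/K[1,1]
    u,v=x.copy(),y.copy()
    for _ in range(20):
        s=1+k1*(u*u+v*v);u=x/s;v=y/s
    return u,v
def c2w(p,pose=None):
    if "rvec" in p:
        Rm=cv2.Rodrigues(np.asarray(p["rvec"],float))[0];t=np.asarray(p["tvec"],float).ravel()
        return Rm.T,-Rm.T@t
    M=np.asarray(p["mount"]);pos,q=pose
    Rt=R.from_quat(q).as_matrix()
    return Rt@M[:3,:3],Rt@M[:3,3]+np.asarray(pos)
def onplane(p,row,col,z,pose=None):
    Rm,c=c2w(p,pose);u,v=und(p,row,col)
    d=np.stack([u,v,np.ones_like(u)],-1)@Rm.T
    return c+d*((z-c[2])/d[...,2])[...,None]
def cloud(p,pose=None):
    Rm,c=c2w(p,pose);rr,cc=np.mgrid[0:420,0:560];u,v=und(p,rr,cc);d=p["z_map"]
    X=np.stack([u*d,v*d,d],-1)@Rm.T+c
    X[d==0]=np.nan
    return X
def proj(p,P,pose=None):
    Rm,c=c2w(p,pose);q=(np.asarray(P)-c)@Rm;u=q[...,0]/q[...,2];v=q[...,1]/q[...,2]
    s=1+p["k1"]*(u*u+v*v);K=p["intrinsics"]
    return np.stack([K[1,1]*v*s+K[1,2],K[0,0]*u*s+K[0,2]],-1)
E
python3 - <<'E'
from h import *
for n in ["scene","side","wrist"]:
    pose=(readout.get_tcp_pos(),readout.get_eef_rot())
    p=optics.snapshot(n);cv2.imwrite(f"pics/0{n}.png",p["frame"])
    print(n,c2w(p,pose)[1].round(),pose)
    for k in ["marver","board","torch","cup","jar"]:
        for d in optics.find_in(p,k)[:3]: print(' ',k,np.round(d["box"]),round(d["conf"],2))
        for d in optics.tip_of(p,k)[:2]:
            print('   tip',np.round(d["at"]),round(d["conf"],2),onplane(p,*map(np.array,d["at"]),0,pose).round())
print(readout.get_t())
E
```

```text
pics
scene [1424.  358.  749.] (array([7.24115460e+02, 6.32054065e-03, 2.03541095e+02]), array([ 9.99999367e-01,  3.32822247e-05, -1.12289444e-03,  5.65840052e-05]))
  marver [219. 201. 247. 219.] 0.89
  marver [319. 182. 360. 203.] 0.84
  marver [264. 211. 298. 233.] 0.78
   tip [220. 282.] 0.75 [466.  48.  -0.]
   tip [208. 229.] 0.75 [ 452. -108.    0.]
  board [162. 223. 302. 311.] 0.95
   tip [238. 251.] 0.88 [561.  -3.   0.]
  torch [156. 169. 202. 222.] 0.72
   tip [222. 282.] 0.59 [472.  50.   0.]
   tip [211. 189.] 0.58 [ 497. -207.    0.]
  cup [340. 206. 364. 238.] 0.74
  cup [315. 224. 354. 275.] 0.7
   tip [260. 329.] 0.97 [584. 199.  -0.]
  jar [337. 209. 365. 238.] 0.67
   tip [235. 348.] 0.93 [480. 225.   0.]
side [ 119. -662.  687.] (array([ 7.24998613e+02, -2.71093206e-02,  2.04701624e+02]), array([ 1.00000000e+00, -1.29571200e-06,  1.18357002e-06,  1.02642417e-05]))
  marver [255. 202. 298. 238.] 0.79
  marver [176. 199. 206. 227.] 0.73
  marver [238. 151. 258. 187.] 0.72
   tip [267. 304.] 0.77 [ 465. -105.    0.]
   tip [212. 191.] 0.75 [302. 164.   0.]
  board [299. 176. 425. 259.] 0.97
   tip [227. 319.] 0.76 [556.  -6.   0.]
   tip [219. 276.] 0.36 [478.  57.   0.]
  torch [304. 223. 405. 318.] 0.97
   tip [296. 346.] 0.8 [ 505. -210.    0.]
  cup [280. 141. 311. 186.] 0.96
  jar [235. 152. 255. 185.] 0.85
   tip [181. 249.] 0.88 [478. 227.   0.]
wrist [725.  69. 374.] (array([7.25013575e+02, 1.56820705e-02, 2.04726711e+02]), array([1.00000000e+00, 9.25040026e-06, 9.86670204e-06, 1.44905850e-05]))
  marver [ 18.  88. 111. 183.] 0.81
  marver [ 47. 221. 108. 286.] 0.81
   tip [134.  64.] 0.91 [471.  53.   0.]
   tip [256.  81.] 0.61 [464. -97.   0.]
  board [139.  58. 329. 294.] 0.81
   tip [182. 149.] 0.8 [562.  -2.   0.]
  torch [ 74. 313. 125. 420.] 0.59
  cup [121.   0. 192.  21.] 0.8
1.65
```

```bash
python3 -c "
import cv2
for n in ['scene','side','wrist']:
    im=cv2.imread(f'pics/0{n}.png')
    if n=='scene': im=im[140:300,140:400]
    if n=='side': im=im[120:340,160:440]
    s=800/im.shape[1]; s=min(s,600/im.shape[0])
    cv2.imwrite(f'pics/1{n}.png',cv2.resize(im,None,fx=s,fy=s))
"
```

```text
(no output)
```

View pics/1scene.png

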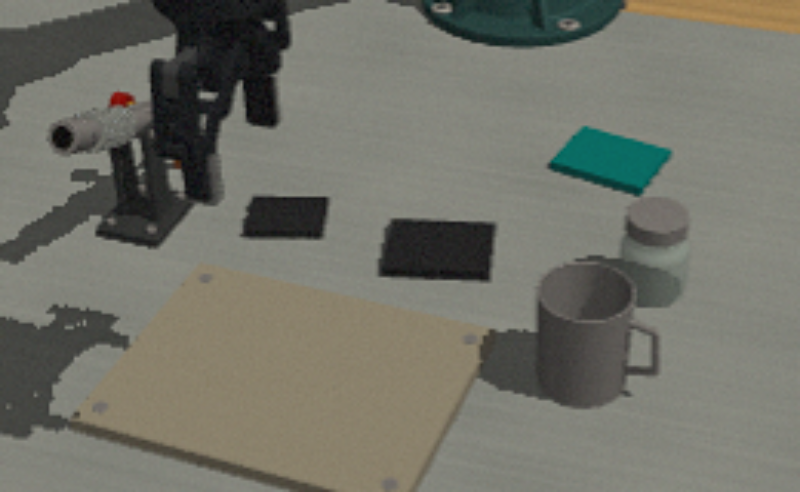

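View pics/1side.png

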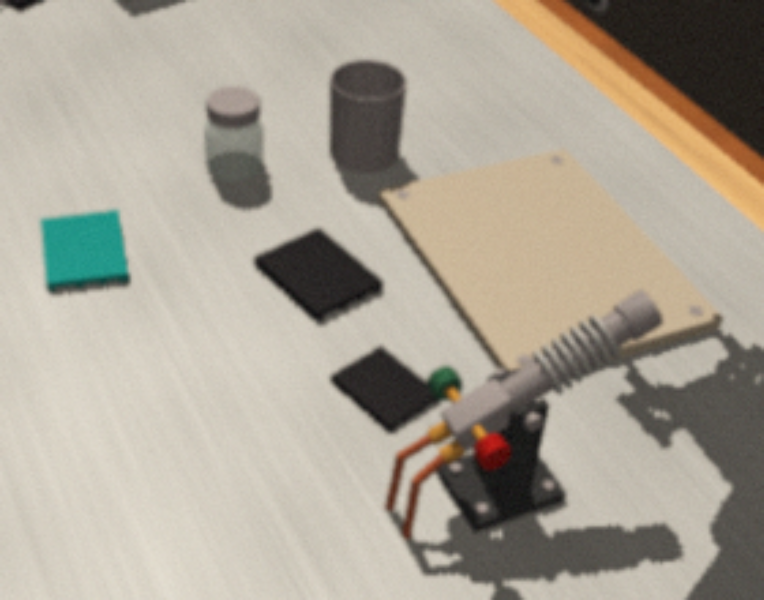

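View pics/1wrist.png

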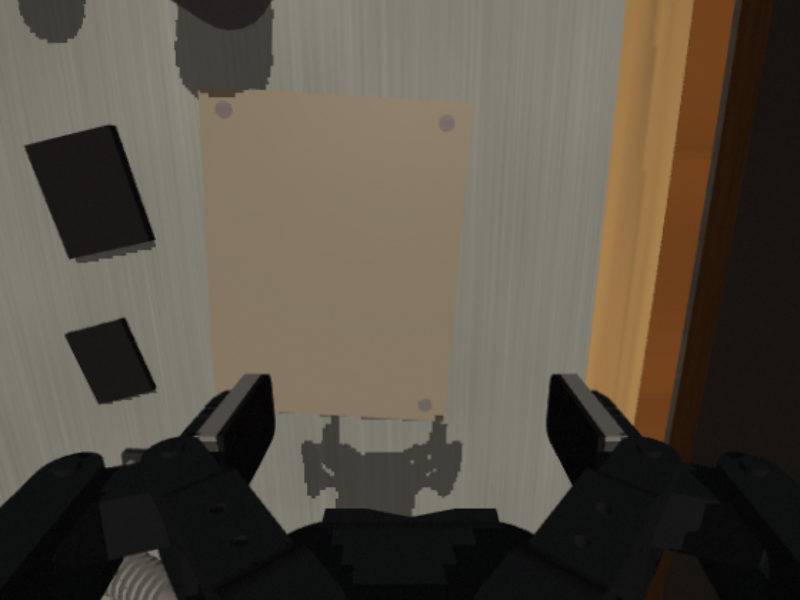

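The marver is the larger black plate: wrist-image box about (18–111, 88–183), near (470, 53). The smaller black plate at (464, -100) is the look-alike. The cup and jar stand to the left and the torch to the right. Next I measure the outlines.

```bash
cat >> h.py <<'E'
def rect(p,mask,z,pose=None):
    n,l,s,_=cv2.connectedComponentsWithStats(mask.astype(np.uint8))
    out=[]
    for i in range(1,n):
        if s[i,4]<150: continue
        c,_=cv2.findContours((l==i).astype(np.uint8),cv2.RETR_EXTERNAL,cv2.CHAIN_APPROX_NONE)
        c=max(c,key=len)[:,0,:]
        X=onplane(p,c[:,1],c[:,0],z,pose)[:,:2]
        out.append((s[i],cv2.minAreaRect(X.astype(np.float32))))
    return out
E
python3 - <<'E'
from h import *
for n in ["wrist","scene","side"]:
    pose=(readout.get_tcp_pos(),readout.get_eef_rot())
    p=optics.snapshot(n);f=p["frame"].astype(int);
    print(n)
    X=cloud(p,pose)
    hsv=cv2.cvtColor(p["frame"],cv2.COLOR_BGR2HSV)
    warm=(f[...,2]-f[...,0]>20)&(np.abs(X[...,2]-13)<8)
    for s,m in rect(p,warm,13,pose):print(' board',s,np.round(m[0]),np.round(m[1]),round(m[2],1), cv2.boxPoints(m).round().tolist())
    dark=(f.max(-1)<60)&(X[...,2]<20)
    for s,m in rect(p,dark,10,pose):print(' dark',s,np.round(m[0]),np.round(m[1]),round(m[2],1))
E
```

```text
wrist
 board [  139    62   192   233 38324] [663.  -7.] [261. 201.] 86.5 [[555.0, -132.0], [755.0, -144.0], [771.0, 117.0], [570.0, 129.0]]
 dark [137   0  53  22 324] [602. 173.] [54. 14.] 11.7
 dark [  465     0    95   340 22478] [986. -23.] [123. 422.] 12.9
 dark [  18   88   91   93 5398] [476.  52.] [75. 90.] 11.7
 dark [  46  223   63   60 2324] [468. -89.] [57. 69.] 15.0
 dark [ 452  385   52   35 1214] [1005. -321.] [62. 77.] 88.5
scene
 board [ 73  35  91  14 263] [ -792. -1289.] [234. 502.] 23.5 [[-999.0, -1106.0], [-798.0, -1566.0], [-584.0, -1473.0], [-785.0, -1013.0]]
 board [489 191  21  24 155] [243. 591.] [109.  21.] 22.8 [[189.0, 580.0], [197.0, 561.0], [298.0, 603.0], [290.0, 622.0]]
 board [ 163  226  136   81 6480] [666.  -6.] [263. 205.] 86.6 [[556.0, -131.0], [761.0, -143.0], [776.0, 119.0], [572.0, 131.0]]
 dark [ 379    0   88   22 1397] [-1985.   237.] [498. 581.] 0.7
 dark [ 223    9   67   77 4113] [-1067.  -560.] [1417.  334.] 19.1
 dark [ 319   11   48   85 2672] [-1093.  -133.] [1450.  298.] 9.0
 dark [ 372   29   95   91 4798] [-854.  301.] [1179.  45
[... 814 characters left out ...]
44. 53.] 17.5
side
 board [164  32  95  23 338] [ 666. 1247.] [262. 484.] 49.2 [[397.0, 1306.0], [764.0, 990.0], [935.0, 1188.0], [568.0, 1504.0]]
 board [ 299  175  126   81 5274] [660. -12.] [265. 207.] 86.5 [[549.0, -138.0], [755.0, -151.0], [771.0, 113.0], [565.0, 126.0]]
 dark [  259     0   301   278 26811] [1143.  748.] [2251.  692.] 89.9
 dark [  94   13   72  100 3240] [ 415. 1319.] [1173.  226.] 74.8
 dark [  0  64  10  53 268] [-153. 1187.] [ 34. 554.] 2.8
 dark [254 205  45  33 790] [471.  44.] [71. 94.] 11.3
 dark [282 248  39  30 595] [460. -98.] [54. 69.] 15.8
 dark [  18  289  108   59 1935] [  2. -69.] [100. 209.] 86.9
 dark [321 288  45  27 458] [ 491. -217.] [61. 74.] 86.7
```

```bash
cat >> h.py <<'E'
BO=np.array([562.,-2.,0]);BA=-0.061
ex=np.array([np.cos(BA),np.sin(BA),0]);ey=np.array([-np.sin(BA),np.cos(BA),0]);ez=np.array([0,0,1.])
def bw(x,y,z): return BO+x*ex+y*ey+z*ez
def wb(P):
    d=np.asarray(P)-BO; return np.array([d@ex,d@ey,d[2]])
def att(a,flip=1):
    # fingers point down tilted forward by a; jaws along board y
    zt=np.sin(a)*ex-np.cos(a)*ez; xt=flip*ey; yt=np.cross(zt,xt)
    return R.from_matrix(np.stack([xt,yt,zt],1)).as_quat()
E
python3 - <<'E'
from h import *
print(wb([474,51,0]), R.from_quat(readout.get_eef_rot()).as_matrix().round(2).tolist())
for fl in (1,-1):
  for a in (-.4,-.2,-.1,0,.1,.2,.3,.4,.5):
    print(fl,a,[(x,z) for x in (-160,-150,-140,-120,-85,-70,-40,0,30) for z in (5,) if r.inverse_kinematics(bw(x,45,z),att(a,fl)) is None])
print(readout.get_t())
E
```

```text
[-91.06732214  47.53675251   0.        ] [[1.0, 0.0, -0.0], [0.0, -1.0, -0.0], [-0.0, 0.0, -1.0]]
1 -0.4 []
1 -0.2 []
1 -0.1 []
1 0 []
1 0.1 []
1 0.2 [(-160, 5), (-150, 5), (-140, 5)]
1 0.3 [(-160, 5), (-150, 5), (-140, 5), (-120, 5)]
1 0.4 [(-160, 5), (-150, 5), (-140, 5), (-120, 5), (-85, 5), (-70, 5)]
1 0.5 [(-160, 5), (-150, 5), (-140, 5), (-120, 5), (-85, 5), (-70, 5), (-40, 5)]
-1 -0.4 []
-1 -0.2 []
-1 -0.1 []
-1 0 []
-1 0.1 []
-1 0.2 [(-160, 5), (-150, 5), (-140, 5)]
-1 0.3 [(-160, 5), (-150, 5), (-140, 5), (-120, 5)]
-1 0.4 [(-160, 5), (-150, 5), (-140, 5), (-120, 5), (-85, 5), (-70, 5)]
-1 0.5 [(-160, 5), (-150, 5), (-140, 5), (-120, 5), (-85, 5), (-70, 5), (-40, 5)]
1.8
```

```bash
python3 - <<'E'
from h import *
r.set_gripper(0.5)
r.goto(bw(-150,46,120),att(0))
r.move_l(bw(-150,46,30),max_speed=150)
print(readout.get_contact_force())
s=r.move_l(bw(-150,46,-12),max_speed=30,f_stop=3)
z=readout.get_tcp_pos();print(s,z,readout.get_contact_force(),readout.get_gripper_width())
r.move_l([z[0],z[1],z[2]+2.0],max_speed=50)
print(readout.get_tcp_pos(),readout.get_contact_force(),readout.get_t())
p=optics.snapshot("side");cv2.imwrite("pics/2side.png",cv2.resize(p["frame"][150:310,140:350],None,fx=3.5,fy=3.5))
pose=(readout.get_tcp_pos(),readout.get_eef_rot())
p=optics.snapshot("wrist");cv2.imwrite("pics/2wrist.png",p["frame"])
E
```

```text
[-0.56173026  0.55295133  0.66144697]
False [415.17174774  53.0644959  -11.86478979] [-0.08638031 -0.05845768 -0.25102151] 0.5015111379645953
[415.35325938  53.07532665  -9.6077984 ] [-1.72377584 -0.15864724  0.1458327 ] 6.075
```

View pics/2side.png

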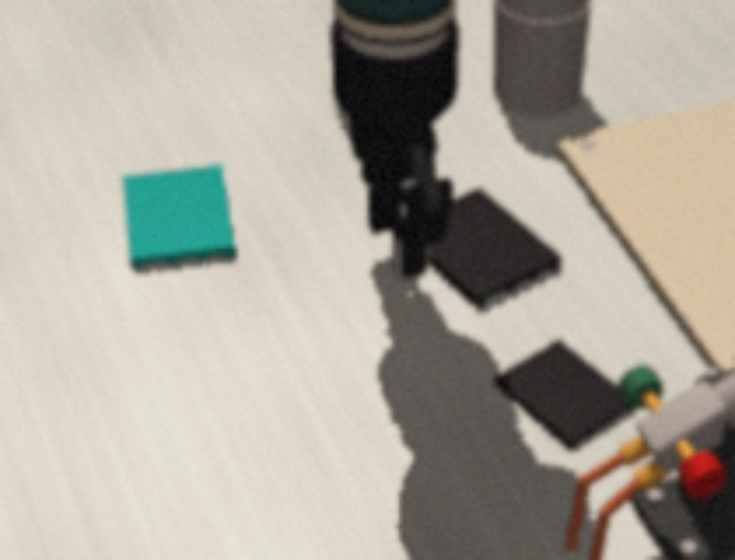

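View pics/2wrist.png

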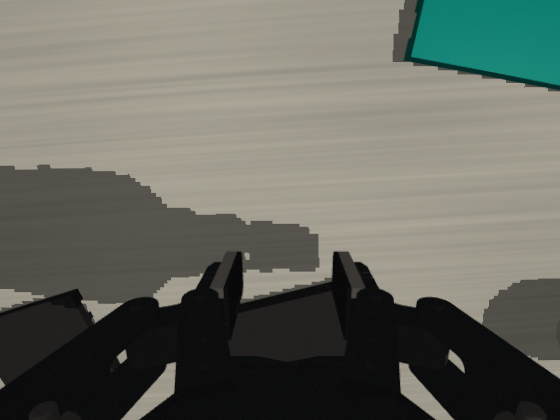

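```bash
python3 - <<'E'
from h import *
s=r.move_l(bw(-150,46,-22),max_speed=20,f_stop=3)
z=readout.get_tcp_pos();print(s,z,readout.get_contact_force(),readout.get_gripper_width())
r.move_l([z[0],z[1],z[2]+1.5],max_speed=50)
print(readout.get_tcp_pos(),readout.get_contact_force(),readout.get_t())
E
```

```text
Traceback (most recent call last):
rig.Unreachable: the arm cannot follow that straight line within its joint ranges
```

```bash
python3 - <<'E'
from h import *
p=optics.snapshot("side");X=cloud(p)
t=readout.get_tcp_pos();print(t)
for y in (25,30):
  for z in (-10,0,10): print(y,z,proj(p,t*[1,1,0]+[0,-y,z]).round(1))
m=(np.abs(X[...,0]-415)<30)&(np.abs(X[...,1]-53)<60)&(X[...,2]<70)&(p["frame"].max(-1)<75)
for row in range(205,232): 
    c=np.where(m[row])[0]; c=c[(c>245)&(c<275)]
    if len(c): print(row,c[0],c[-1],np.nanmedian(X[row,c],0).round())
print(readout.get_qpos(), readout.get_contact_force())
cv2.imwrite("pics/3.png",cv2.resize(p["frame"][170:250,220:300],None,fx=7,fy=7,interpolation=cv2.INTER_CUBIC))
E
```

```text
[415.24607463  53.06592608  -9.77297553]
25 -10 [237.5 256.9]
25 0 [234.2 256.9]
25 10 [231.  256.9]
30 -10 [238.9 257.8]
30 0 [235.6 257.8]
30 10 [232.3 257.8]
205 246 248 [411.  74.  53.]
206 246 248 [410.  72.  52.]
207 246 248 [411.  73.  47.]
208 246 249 [412.  72.  44.]
209 246 250 [413.  74.  40.]
210 246 250 [413.  73.  38.]
211 246 251 [414.  73.  35.]
212 246 251 [414.  73.  31.]
213 246 252 [413.  73.  29.]
214 246 253 [412.  74.  26.]
215 246 254 [410.  72.  24.]
216 252 254 [402.  18.  66.]
217 253 254 [403.  18.  63.]
218 253 265 [413.   1.  70.]
219 253 266 [416.  -0.  66.]
220 254 263 [408.   0.  66.]
221 254 263 [415.  19.  47.]
222 254 264 [416.  19.  44.]
223 254 265 [417.  20.  41.]
224 254 265 [416.  19.  39.]
225 252 267 [418.  23.  34.]
226 252 267 [416.  22.  31.]
227 254 268 [416.  21.  28.]
228 254 269 [413.  22.  27.]
229 255 270 [443.  22.  10.]
230 268 270 [443.  27.   4.]
231 269 271 [445.  21.   5.]
[-0.18557116  0.65496994 -0.06645583  2.40689011  0.46580477  0.09012689
  0.80727535] [-1.01548865 -0.58761464 -0.25591692]
```

View pics/3.png

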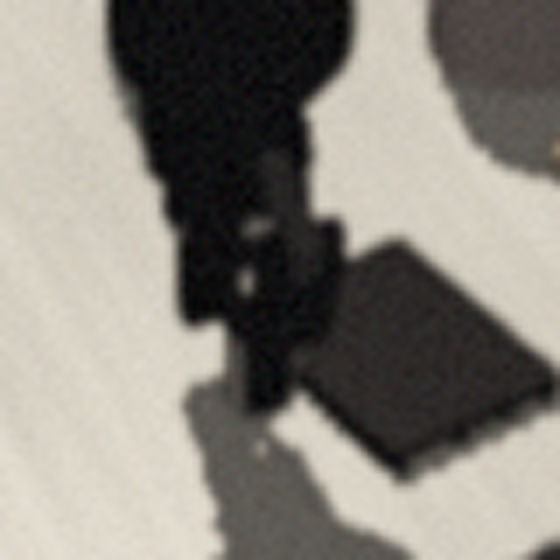

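```bash
python3 - <<'E'
from h import *
pose=(readout.get_tcp_pos(),readout.get_eef_rot())
print(pose[0],R.from_quat(pose[1]).as_matrix().round(3).tolist(), r.tcp_to_grasp)
p=optics.snapshot("wrist");M=np.asarray(p["mount"]);print(M.round(3).tolist())
X=cloud(p,pose)
T=(X-pose[0])@R.from_quat(pose[1]).as_matrix()
for (rr,cc) in [(255,234),(256,240),(300,234),(256,338),(290,345),(270,228),(330,290),(100,300),(30,480),(310,60)]:
    print(rr,cc,'tool',T[rr,cc].round(1),'world',X[rr,cc].round(1))
E
```

```text
[415.24607463  53.06592608  -9.77297553] [[0.061, 0.998, 0.0], [0.998, -0.061, 0.0], [0.0, 0.0, -1.0]] 18.700000000000003
[[1.0, 0.0, -0.0, -0.117], [-0.0, 0.962, 0.272, -68.691], [0.0, -0.272, 0.962, -169.326], [0.0, 0.0, 0.0, 1.0]]
255 234 tool [-23.9 -10.1 -35.4] world [403.7  29.8  25.6]
256 240 tool [-21.3  -9.3 -34.7] world [404.7  32.3  24.9]
300 234 tool [-21.5   1.4 -54. ] world [415.4  31.5  44.2]
256 338 tool [ 22.2 -11.  -38.6] world [405.6  75.9  28.9]
290 345 tool [ 21.1  -8.6 -63.6] world [408.   74.6  53.9]
270 228 tool [-23.6 -10.9 -52. ] world [402.9  30.1  42.2]
330 290 tool [  1.5  39.7 -20.8] world [455.   52.1  11. ]
100 300 tool [  5.9 -77.4 -10.2] world [338.4  63.7   0.5]
30 480 tool [  81.5 -105.6  -19.1] world [314.8 140.9   9.3]
310 60 tool [-123.9   30.8  -17. ] world [438.4 -72.5   7.2]
```

```bash
cat > tipm.py <<'E'
from h import *
def tip():
    pose=(readout.get_tcp_pos(),readout.get_eef_rot())
    p=optics.snapshot("wrist");X=cloud(p,pose)
    T=(X-pose[0])@R.from_quat(pose[1]).as_matrix()
    m=(np.abs(T[...,0])<60)&(np.abs(T[...,1])<16)&(X[...,2]>15)&(T[...,2]<40)
    return T[m],p
E
python3 - <<'E'
from tipm import *
z=readout.get_tcp_pos()
r.move_l([z[0],z[1],60],max_speed=200)
for g in (0.5,0.0):
    if g!=0.5: r.set_gripper(g)
    T,p=tip(); print(g,readout.get_gripper_width(),len(T),np.percentile(T[:,2],[50,90,97,99,99.7,100]).round(1),readout.get_t())
    h,e=np.histogram(T[:,2],np.arange(-80,41,5));print(h.tolist())
cv2.imwrite("pics/4.png",p["frame"])
E
```

```text
0.5 0.49688027107539334 39569 [-99.4 -68.  -46.3 -37.2 -33.  -28.1] 6.825
[1642, 836, 883, 518, 583, 543, 494, 456, 387, 193, 35, 0, 0, 0, 0, 0, 0, 0, 0, 0, 0, 0, 0, 0]
0.0 0.0012804797367612214 41165 [-101.6  -75.   -52.2  -39.7  -34.4  -30.2] 7.3583
[2025, 1341, 382, 645, 288, 389, 335, 311, 275, 153, 0, 0, 0, 0, 0, 0, 0, 0, 0, 0, 0, 0, 0, 0]
```

View pics/4.png

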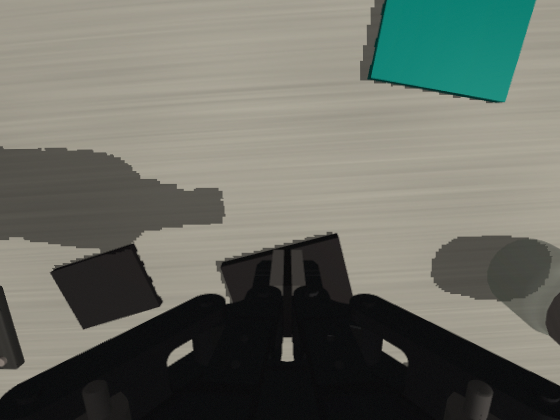

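```bash
python3 - <<'E'
from h import *
for a in (-.3,-.2,-.1,0,.1):
    print(a,[x for x in range(-165,40,5) for z in (-33,) if r.inverse_kinematics(bw(x,45,z),att(a)) is None])
p=optics.snapshot("wrist");print(p["intrinsics"],p["k1"])
E
```

```text
-0.3 []
-0.2 []
-0.1 []
0 []
0.1 [-165]
[[323.52174041   0.         287.03275758]
 [  0.         323.52174041 210.26949654]
 [  0.           0.           1.        ]] -0.025654271650229418
```

```bash
python3 - <<'E'
from h import *
r.set_gripper(0.5)
a=-0.15
r.goto(bw(-152,46,-12),att(a)); print(readout.get_qpos().round(2),readout.get_tcp_pos(),readout.get_contact_force())
s=r.move_l(bw(-152,46,-42),max_speed=30,f_stop=4)
z=readout.get_tcp_pos();print(s,z,readout.get_contact_force())
r.move_l([z[0],z[1],z[2]+2],max_speed=50)
print(readout.get_tcp_pos(),readout.get_contact_force(),readout.get_t())
E
```

```text
[-0.01  0.69 -0.27  2.3   0.39  0.34  0.91] [412.28720049  52.94262106 -12.50428748] [-0.860253   -0.42820368 -0.40862306]
True [413.3077177   53.20986885 -27.23968321] [ 0.30143718 -0.63949424 10.7123467 ]
[413.31610926  53.24106485 -25.41617973] [ 0.04023831 -0.01606201  0.05775206] 9.15
```

```bash
python3 - <<'E'
from h import *
q=att(-.15)
r.move_l(bw(-92,44,-25.5),q,max_speed=50,f_stop=15); print(wb(readout.get_tcp_pos()),readout.get_contact_force())
s=r.move_l(bw(-75,44,-25.5),q,max_speed=20,f_stop=8)
print(s,wb(readout.get_tcp_pos()),readout.get_contact_force(),readout.get_t())
p=optics.snapshot("side");cv2.imwrite("pics/5.png",cv2.resize(p["frame"][150:290,200:400],None,fx=4,fy=4,interpolation=cv2.INTER_CUBIC))
E
```

```text
[-92.06700288  44.06804746 -25.51006892] [ 0.21878278 -0.35188072 -0.03765878]
True [-86.02882477  43.76851602 -25.80294762] [-0.82168137 -0.71510563  0.42434564] 11.0667
```

View pics/5.png

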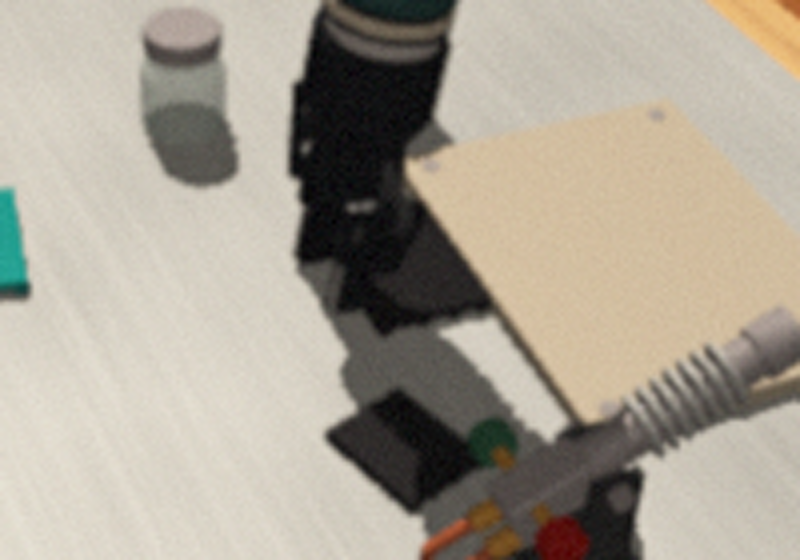

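```bash
python3 - <<'E'
from h import *
q=att(0)
r.move_l(bw(-90,44,-22),q,max_speed=60)
r.move_l(bw(-90,44,-28.2),q,max_speed=60); print(readout.get_contact_force())
s=r.move_l(bw(-76,44,-28.2),q,max_speed=20,f_stop=6)
t=wb(readout.get_tcp_pos());print(s,t,readout.get_contact_force(),readout.get_t())
for d in (1,2,3):
    r.move_l(bw(t[0]+d,44,-28.2),q,max_speed=10)
    F=readout.get_contact_force();print(d,wb(readout.get_tcp_pos()),F@ex,F@ey,F[2])
    if abs(F@ex)>12: break
print(readout.get_t())
E
```

```text
[-1.44862451  1.18220563  5.47022698]
True [-87.61677142  44.58396313 -28.39379568] [-0.3837413   0.24665572  4.5745328 ] 12.0333
1 [-87.61040149  44.49464263 -28.39845772] -3.9267407359609847 1.2514025941099118 7.756569252088518
2 [-87.41444724  44.42383682 -28.4101551 ] -3.9543016749489395 1.9794615738140755 7.863845468983159
3 [-87.1314374   44.29967372 -28.4212819 ] -5.3232134922686525 2.3688214758907793 9.601663550409606
13.0333
```

```bash
python3 - <<'E'
from h import *
q=att(0)
r.move_l(bw(-88,44,-26.8),q,max_speed=60); print(readout.get_contact_force())
s=r.move_l(bw(-74,44,-26.8),q,max_speed=20,f_stop=6)
t=wb(readout.get_tcp_pos());print(s,t,readout.get_contact_force(),readout.get_t())
for d in (1,3,5):
    r.move_l(bw(t[0]+d,44,-26.8),q,max_speed=20)
    F=readout.get_contact_force();print(d,wb(readout.get_tcp_pos()),F@ex,F@ey,F[2])
    if abs(F@ex)>15: break
print(readout.get_t())
E
```

```text
[-0.15266672  0.2696533   0.19995773]
True [-80.59800705  43.69758201 -27.26200923] [ 0.38993816 -0.86115843  0.01852383] 13.8
1 [-80.15683171  43.79076792 -26.92007181] -0.8094455273873173 -0.5186380391977137 0.4191262241294617
3 [-80.21334493  43.63890121 -27.01144729] -4.9652388338455715 0.6404291978879763 2.966425307039389
5 [-80.26954196  43.50096204 -27.12670584] -8.287068701175853 0.7509653871162746 4.46080522304554
14.55
```

```bash
cat >> h.py <<'E'
def Q(th,d,h=1.0,c0=(-10.3,-27.3)):
    s,c=np.sin(th),np.cos(th)
    # contact, board frame x,z
    x=-10*s-70*c+h*s+d*c; z=70*s+h*c-d*s
    return np.array([x+c0[0],z+c0[1]])
E
python3 - <<'E'
from h import *
for th in (2,5,10,15,20,25,30):
    X=Q(np.radians(th),6)
    r.move_l(bw(X[0],44,X[1]),att(0),max_speed=40)
    t=wb(readout.get_tcp_pos());F=readout.get_contact_force();print(th,X.round(1),t.round(1),np.round([F@ex,F@ey,F[2]],1))
print(readout.get_t())
p=optics.snapshot("side");cv2.imwrite("pics/6.png",cv2.resize(p["frame"][150:290,200:400],None,fx=4,fy=4,interpolation=cv2.INTER_CUBIC))
E
```

```text
2 [-74.6 -24.1] [-80.3  43.4 -24.8] [-7.3  2.5  0.3]
5 [-74.8 -20.7] [-80.3  43.4 -21.5] [-8.1  2.3 -0.5]
10 [-74.9 -15.2] [-80.   43.4 -15.9] [-7.1  1.3  1.2]
15 [-74.4  -9.8] [-79.2  43.4 -10.3] [-6.9  1.6  0.8]
20 [-73.5  -4.5] [-78.   43.4  -5. ] [-7.1  0.5  0.9]
25 [-72.1   0.7] [-76.3  43.3   0.2] [-7.1  1.   2.8]
30 [-70.2   5.6] [-74.3  43.2   5.2] [-7.1  0.4  2.7]
16.475
```

View pics/6.png

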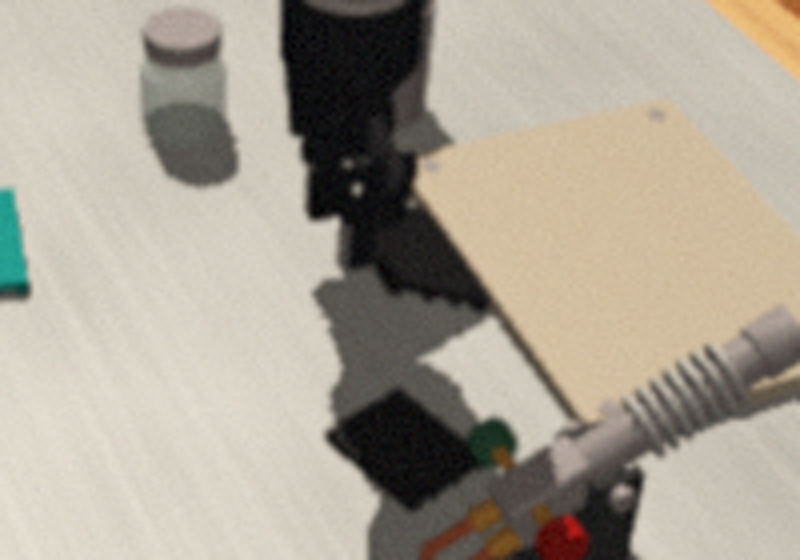

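The plate is up about 30° (raised near edge at picture pixel ~(370, 265)) and the contact is holding. I'll carry on along the arc.

```bash
python3 - <<'E'
from h import *
for th in (36,42,48,54,60,66,72,78):
    X=Q(np.radians(th),6)
    r.move_l(bw(X[0],44,X[1]),att(0),max_speed=50)
    t=wb(readout.get_tcp_pos());F=readout.get_contact_force();print(th,X.round(1),t.round(1),np.round([F@ex,F@ey,F[2]],1))
print(readout.get_t())
p=optics.snapshot("side");cv2.imwrite("pics/7.png",cv2.resize(p["frame"][150:290,200:400],None,fx=4,fy=4,interpolation=cv2.INTER_CUBIC))
p=optics.snapshot("scene");cv2.imwrite("pics/7b.png",cv2.resize(p["frame"][150:290,200:400],None,fx=4,fy=4,interpolation=cv2.INTER_CUBIC))
E
```

```text
36 [-67.4  11.1] [-71.2  43.2  10.8] [-6.5  0.8  4.2]
42 [-63.9  16.3] [-67.6  43.2  16.1] [-7.2  0.2  4.1]
48 [-59.8  20.9] [-63.7  43.2  20.8] [-8.3  0.3  5.8]
54 [-55.2  25.1] [-59.3  43.1  25. ] [-7.3  0.7  7.9]
60 [-50.1  28.6] [-54.5  43.1  28.8] [-8.4  0.8 11. ]
66 [-44.6  31.6] [-49.2  43.1  32.1] [-10.6  -0.4  15.6]
72 [-38.6  33.9] [-42.8  43.1  35.2] [-11.3  -0.9  22.1]
78 [-32.4  35.5] [-33.3  43.3  38.2] [-8.8 -2.5 28.9]
18.725
```

View pics/7.png

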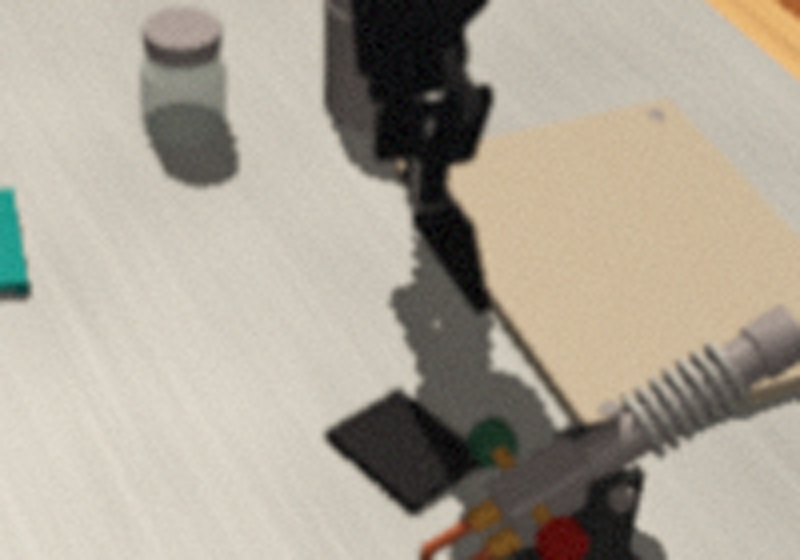

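View pics/7b.png

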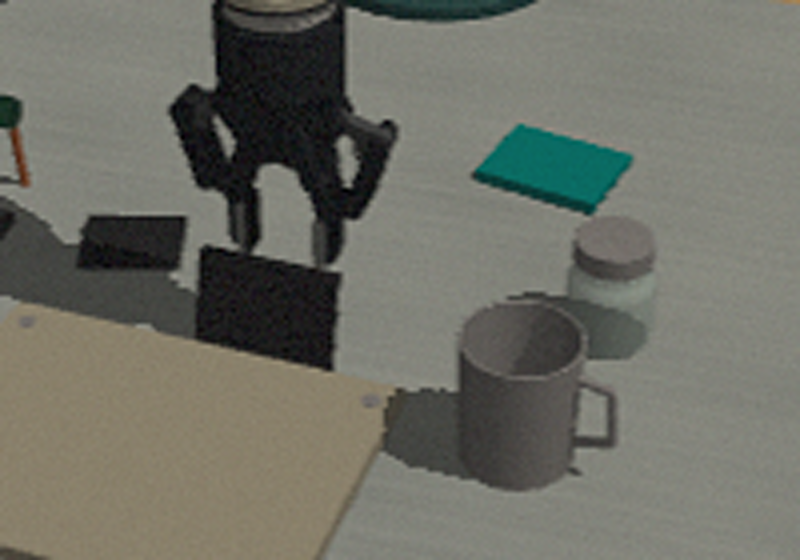

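```bash
cat > ang.py <<'E'
from h import *
def pl(name="scene"):
    p=optics.snapshot(name);X=cloud(p);B=(X-BO)@np.stack([ex,ey,ez],1)
    m=(p["frame"].max(-1)<70)&(B[...,0]>-75)&(B[...,0]<80)&(B[...,1]>-10)&(B[...,1]<110)&(B[...,2]>14)&(B[...,2]<58)
    m=cv2.erode(m.astype(np.uint8),np.ones((3,3)))>0
    P=B[m];c=P.mean(0);u,s,v=np.linalg.svd(P-c);n=v[2]
    return p,P,c,n,s
E
python3 - <<'E'
from ang import *
p,P,c,n,s=pl()
print(len(P),c,n,s,P.min(0),P.max(0),np.degrees(np.arctan2(abs(n[0]),n[2]*np.sign(n[0]))))
i=np.argsort(P[:,2]);print(P[i[::40]].round(1))
print(wb(readout.get_tcp_pos()),readout.get_contact_force())
E
```

```text
448 [-7.44199731 37.34232859 36.30362853] [ 0.96945542 -0.01043291  0.2450456 ] [518.67108834 230.40369789  41.39935437] [-15.21472902  -7.29659798  15.81913582] [ 1.42383938 79.37862117 56.27015781] 75.8146830603146
[[ -5.1  26.6  15.8]
 [ -3.8   8.7  21.4]
 [ -1.5  60.1  24.4]
 [ -5.4  37.6  27.9]
 [ -8.5  49.7  31.9]
 [ -8.3  23.4  34.4]
 [-13.9   5.2  38.1]
 [ -7.7  34.5  40.8]
 [-11.3  22.6  44.4]
 [ -6.9  -1.9  47.4]
 [-10.6  33.7  50.7]
 [-12.1  38.5  53.8]]
[-32.58194684  43.28156554  38.40473375] [-9.54882078 -1.73000038 28.56912932]
```

```bash
python3 - <<'E'
from ang import *
for X in ((-28,37),(-23,37.5),(-18,38)):
    r.move_l(bw(X[0],42,X[1]),att(0),max_speed=40)
    t=wb(readout.get_tcp_pos());F=readout.get_contact_force();print(X,t.round(1),np.round([F@ex,F@ey,F[2]],1))
p,P,c,n,s=pl()
print(len(P),c,n,np.degrees(np.arctan2(abs(n[0]),n[2]*np.sign(n[0]))),readout.get_t())
cv2.imwrite("pics/8b.png",cv2.resize(p["frame"][150:290,200:400],None,fx=4,fy=4,interpolation=cv2.INTER_CUBIC))
p=optics.snapshot("side");cv2.imwrite("pics/8.png",cv2.resize(p["frame"][150:290,200:400],None,fx=4,fy=4,interpolation=cv2.INTER_CUBIC))
E
```

```text
(-28, 37) [-24.2  43.1  40.1] [-3.  -0.6 20.5]
(-23, 37.5) [-17.4  43.1  40.7] [-1.  -0.1 18.2]
(-18, 38) [-13.6  43.1  41.1] [-1.7  0.6 19.1]
343 [ 2.05606607 37.30366222 36.30440187] [ 0.99827549  0.00238049 -0.05865468] 93.36260537777224 19.75
```

View pics/8.png

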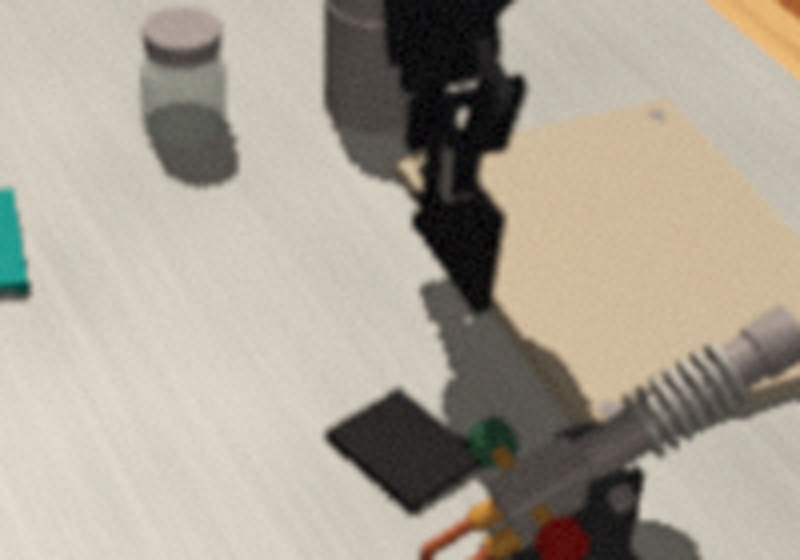

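View pics/8b.png

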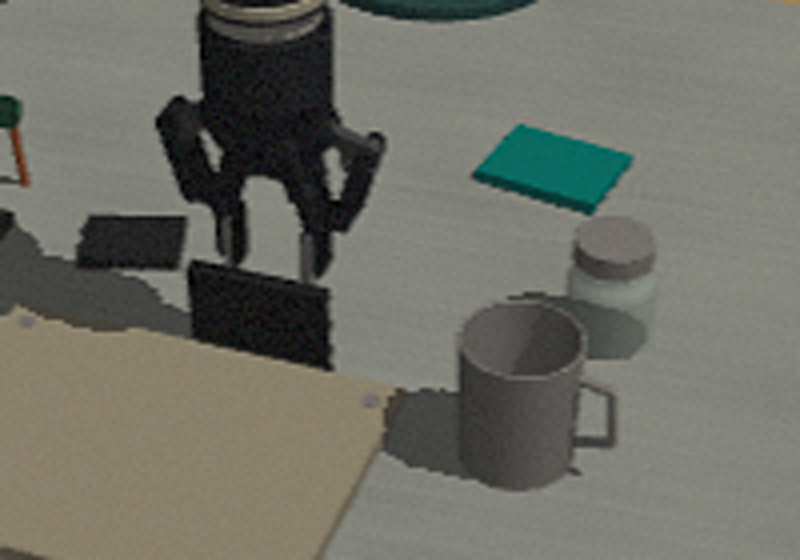

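The plate stands upright against the edge (about 90°, top edge at ~(260, 280) in the scene view). I'll let go, move behind it, and push it over on the grooved face.

```bash
python3 - <<'E'
from ang import *
r.move_l(bw(-14,41,60),att(0),max_speed=60)
p,P,c,n,s=pl(); print(c,n,np.degrees(np.arctan2(abs(n[0]),n[2]*np.sign(n[0]))))
r.move_l(bw(-42,41,60),att(0),max_speed=120)
r.move_l(bw(-42,41,22),att(0),max_speed=100)
p,P,c,n,s=pl(); print(c,n,np.degrees(np.arctan2(abs(n[0]),n[2]*np.sign(n[0]))))
print(readout.get_contact_force(),readout.get_t())
p=optics.snapshot("side");cv2.imwrite("pics/9.png",cv2.resize(p["frame"][150:290,200:400],None,fx=4,fy=4,interpolation=cv2.INTER_CUBIC))
E
```

```text
[ 1.2586505  36.3841701  36.49717368] [ 0.99889042 -0.00229671 -0.04703894] 92.69613486300604
[ 1.19573641 36.31699023 36.23718252] [-0.99925089  0.00340629  0.03854933] 92.2092741144767
[ 0.04349952 -0.55337736  0.32390068] 21.3417
```

View pics/9.png

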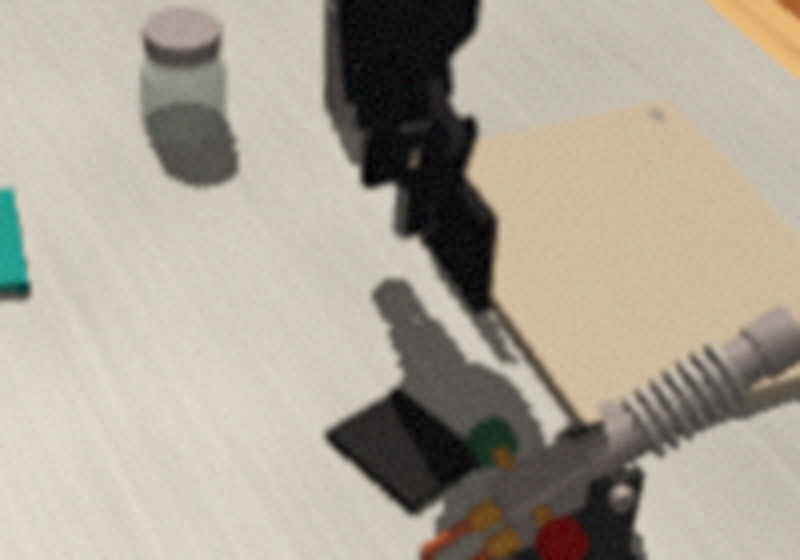

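```bash
python3 - <<'E'
from ang import *
r.move_l(bw(-22,41,22),att(0),max_speed=60)
r.move_l(bw(-1,41,22),att(0),max_speed=30)
F=readout.get_contact_force();print(F,readout.get_t())
r.pause(0.3)
p=optics.snapshot("side");cv2.imwrite("pics/10.png",cv2.resize(p["frame"][150:290,200:400],None,fx=4,fy=4,interpolation=cv2.INTER_CUBIC))
p=optics.snapshot("scene");cv2.imwrite("pics/10b.png",cv2.resize(p["frame"][150:290,200:400],None,fx=4,fy=4,interpolation=cv2.INTER_CUBIC))
E
```

```text
[ 0.20625538 -0.62662433 -0.43221315] 22.725
```

View pics/10.png

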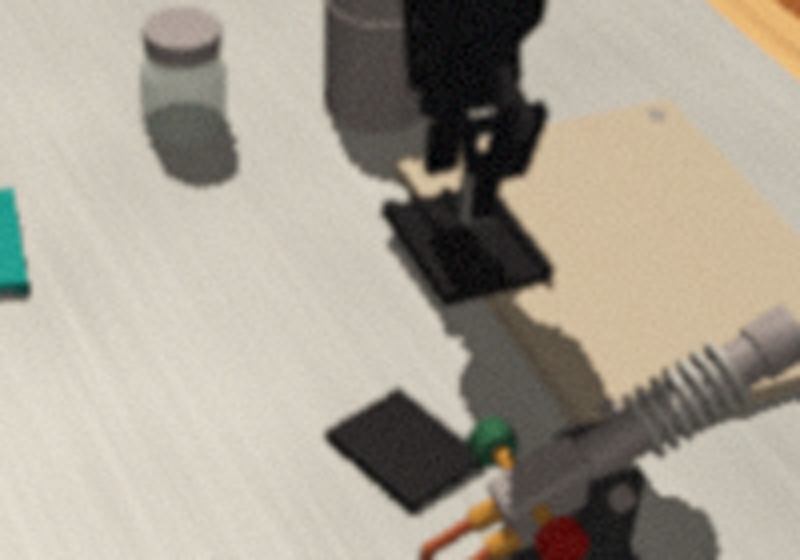

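View pics/10b.png

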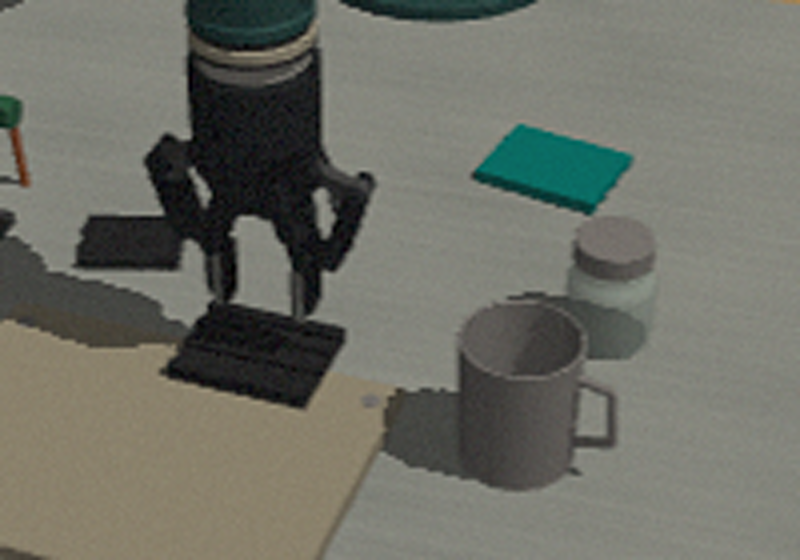

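```bash
cat > fin.py <<'E'
from h import *
def meas(name,z=23):
    p=optics.snapshot(name);X=cloud(p);B=(X-BO)@np.stack([ex,ey,ez],1)
    m=(p["frame"].max(-1)<70)&(B[...,0]>-60)&(B[...,0]<190)&(B[...,1]>-70)&(B[...,1]<110)&(B[...,2]>8)&(B[...,2]<32)
    o=rect(p,m,z)
    for s,t in o: print(name,s[4],'board',wb([*t[0],0])[:2].round(1),np.round(t[1],1),'relang',round(t[2]-np.degrees(BA),1))
    return p
E
python3 - <<'E'
from fin import *
r.move_l(bw(-1,41,45),att(0),max_speed=100)
r.move_l(bw(-55,40,45),att(0),max_speed=150)
r.move_l(bw(-55,38,-10.8),att(0),max_speed=120)
meas("scene");meas("side");print(readout.get_contact_force(),readout.get_t())
E
```

```text
scene 784 board [11.1 37.4] [92.5 80.9] relang 89.9
side 601 board [ 0.7 26.3] [94.  72.4] relang 90.2
[ 0.85069951 -0.47375814  0.30844252] 24.7333
```

```bash
python3 - <<'E'
from fin import *
r.move_l(bw(-40,35,-10.8),att(0),max_speed=60)
print(r.move_l(bw(35,35,-10.5),att(0),max_speed=35,f_stop=15),wb(readout.get_tcp_pos()),readout.get_contact_force())
r.move_l(bw(20,35,-9.5),att(0),max_speed=60)
r.move_l(bw(-30,35,60),att(0),max_speed=150)
r.move_l(bw(-80,35,160),att(0),max_speed=200)
for n in ("scene","side"):
    p=meas(n);cv2.imwrite(f"pics/11{n}.png",cv2.resize(p["frame"][150:310,200:400],None,fx=3.7,fy=3.7,interpolation=cv2.INTER_CUBIC))
print(readout.get_contact_force(),readout.get_t())
E
```

```text
False [ 34.91700395  35.01048288 -10.47903667] [-0.64018695 -0.15824411  0.54649164]
scene 898 board [86.9 36.8] [93. 79.] relang 90.2
side 709 board [77.4 26.5] [95.4 71.5] relang 90.1
[-0.21374583 -0.77961661  0.54256345] 29.3583
```

View pics/11scene.png

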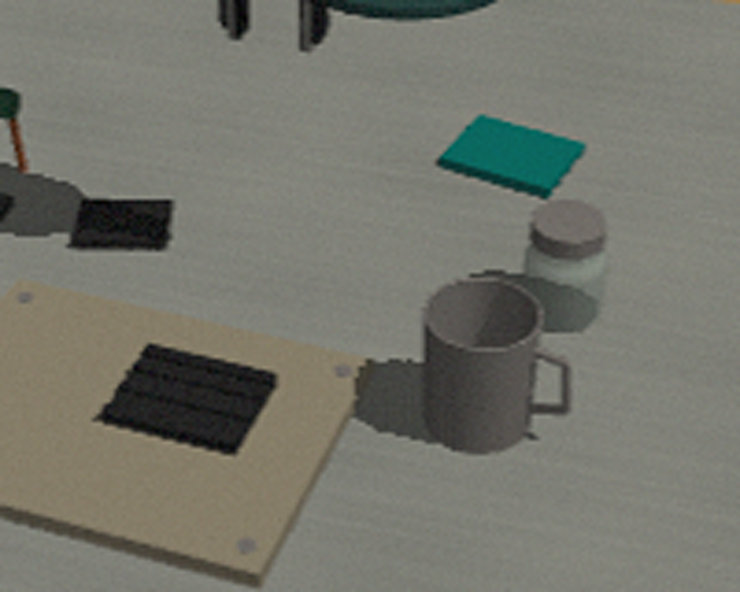

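View pics/11side.png

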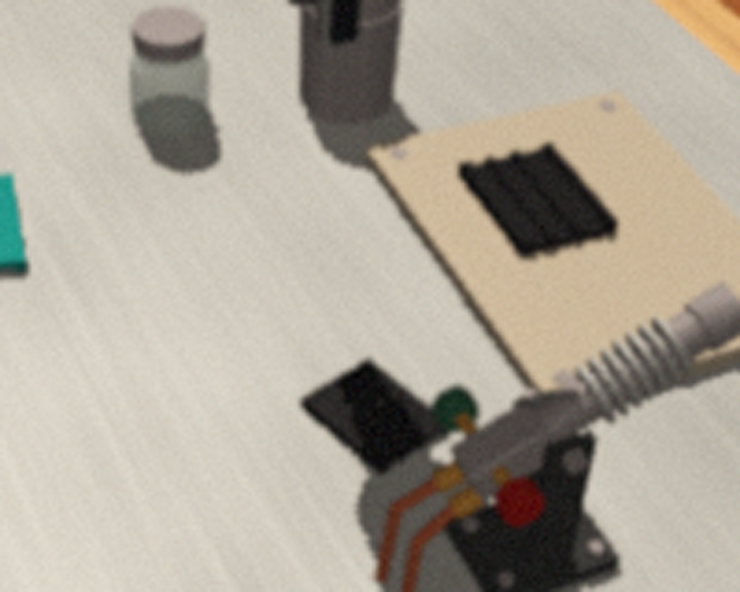

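The marver lies whole and square on the board with its grooves up: about (80, 32) mm in the board frame, scene-picture box ~(95–275, 345–455). The cup, jar and torch are where they were, and the arm is clear. I'm handing in.

```bash
python3 -c "
from rig import sign_off,readout
sign_off();print(readout.get_t())"
```

```text
the job is handed in; nothing more can be done
the job is handed in; nothing more can be done
```

The marver is turned over and lies flat on the heat board with its grooves up, and I handed the job in about 30 s into the 69 s allowed.

**What I did:**
- I pushed the plate flat against the board's near edge with two half-open fingertips.
- I swung its near end up about that edge by fingertip friction until it stood upright there. I then moved the fingers behind it and pushed it over onto the board.
- I pushed it on to the middle of the board and backed the arm off. The plate was never gripped or carried.

**Last checks:**
- **Position:** the plate's centre is at about x 77–87 mm and y 26–37 mm in the board frame, well inside the limits. It is square to the board within about 0.5°.
- **Surroundings:** the cup, jar and torch look unmoved in the pictures, though I did not measure them again. The force reading on the tool was about zero.

**Disagreements:**
- **Camera spread:** the scene and side cameras differ by about 10 mm on the plate's centre.
- **TCP offset:** the fingertips turned out to sit about 28 mm behind the reported TCP. I found this from the pictures and by touching the bench, and allowed for it.
- **Peak force:** pressing on the plate's edge near the end of the tipping reached about 29 N.

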